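# Hang the hardware pail on the weigh hooks

### The job

Weigh the pail: raise its flat-lying bail upright while the pail still stands on the table, then lift it by the bail and hook the bail over the pair of sprung weigh hooks, slid back under the yellow keepers until the bar is fully home in the seats. Lower its whole weight onto the hooks, slowly and gently, before you let go: they must neither be dropped nor spring up nor be pushed down to the bottom of their travel, and must not be knocked or pushed hard. Keep the pail upright, leave it hanging still, and leave everything else alone.

Things in the scene. Friction and masses are not known exactly. Their poses are not given: they have to be found in the camera images.
- pail: Small round aluminium pail, loose, standing on the table: 100 mm tall, 104 mm across at the rim, 88 mm at the base, brass discs inside; 0.25 to 0.97 kg in all, differing each time. Origin: centre of its underside, z up. At the start its wire bail lies level, pointing along the pail's +x.
- bail_pivot (a point): Middle of the bail's hinge line on the pail: 85 mm above the pail's underside, on its axis. The hinge line runs along the pail's y.
- bail_bar (a point): Centre of the bail's cross bar, 115 mm from bail_pivot, y along the bar. The bail is a U of 8 mm wire: legs at pail y = +-60 mm, straight bar between. An orange grip tube, 16 mm across, 50 mm long, turns on the bar's middle, lightly damped; beside it the wire is bare. Lying flat the bar is 85 mm above the table, 63 mm out from the rim.
- bail (a joint): Angle of the bail on the pail: 0 lying flat towards the pail's +x, 1.57 upright over the pail. It turns easily and falls back to 0 if let go.
- stand: Aluminium weigh stand, bolted down: a column with a sprung pair of hooks on its -x side. Origin: on the table below the hook seats; +x points from the hooks' tips to the column, whose near face is at x = 106 mm and top 304 mm above the table. Base plate x = 60 to 210 mm, 12 mm thick.
- hook_seat (a point): Midway between the two hooks' seats, where the bar's centre lies when home; stand's axes; 280 mm above the table unloaded, sinks with the hooks. Two blue arms 10 mm wide at y = +-44 mm run along x. Each seat (floor z = -4 mm, x = -4 to +5 mm) lies 3 mm below the landing, down a smooth ramp from x = -18 to -4 mm; back stop at x = +5 mm. A cross bar joins the arms at x = 84 to 98 mm, top z = +7 mm.
- hook_landing (a point): Midway between the arms' flat landings, at the bar's centre when it lies there: 40 mm before hook_seat (-x) and 3 mm higher. Landings are open from above for 36 mm, from the yellow upturned tips (their back 18 mm to -x of here, 8 mm thick, tops 10 mm above this point) to the keepers. Come from in front of the tips, so that the arms pass through the bail's loop; go down here, then slide +x.
- hook_keeper (a point): Midway between the front edges of the two yellow keepers, on their undersides: 22 mm before hook_seat (-x), 13 mm above it. The keepers, 5 mm thick, roof the arms from here back past the back stop, 14 mm above the landing's surface, so the seats cannot be reached from above; the 8 mm bar slides under.
- hooks (a joint): How far the hooks have sunk, m: 0 unloaded, 0.055 at the bottom of the travel. They move up and down only, on a soft spring (about 220 N/m after the first 0.5 N, lightly damped): the hung pail sinks them 9 to 42 mm, by its weight, which must be felt.
- optic: Bolted-down optical unit: brass-coloured bracket 170 x 140 mm with a lens barrel, 200 mm tall. Origin at the centre of its underside. Stand and optical unit stand left and right, either way round.
- driver: Screwdriver lying on the table (leave it).
- wrench: Wrench lying on the table (leave it).
- solvent: Amber closed bottle, 50 mm across, 110 mm tall; origin at its underside (leave it).
- lens_ring: Black lens ring, 70 mm across, 14 mm high (leave it).
- module: Grey electronics module, 60 x 90 x 45 mm (leave it).
- tray: Clear divided parts tray, 120 x 90 x 20 mm (leave it).
Not all that is in view belongs to the job. What is shaped like the pail but red is not meant.

How it is judged (in metres and radians):
On the way:
1. the bail is raised to within 0.2 rad of upright while the pail stands on the table, not tipped and within 40 mm of where it was (value of joint bail between 1.371 and 1.771 rad and height (world z) of pail below 0.004 m and distance of pail from where it was at the start of the episode below 0.04 m and angle between pail's own z axis and vertical below 0.1 rad), for 0.2 s.
At the end, for the whole second after the job is handed in: The bar lies home in the seats (-6 to +4 mm along the arms, 12 mm sideways, 4 mm in height, 0.12 rad); the pail hangs over 30 mm clear of the table, upright within 0.25 rad, slower than 0.1 m/s, at least 1.5 N of it on the hooks, which are at rest (under 0.01 m/s) (x of bail_bar in the frame of hook_seat between -0.006 and 0.004 m and y of bail_bar in the frame of hook_seat between -0.012 and 0.012 m and z of bail_bar in the frame of hook_seat between -0.004 and 0.004 m and angle between the y axis of bail_bar and the y axis of hook_seat, either way round below 0.12 rad and height (world z) of pail above 0.03 m and angle between pail's own z axis and vertical below 0.25 rad and contact force between pail and stand above 1.5 N and linear speed of pail below 0.1 m/s and velocity of joint hooks between -0.01 and 0.01 m/s); the robot touches nothing.
It fails at once if the hooks move down or up faster than 0.04 m/s (weight dropped on them, or sprung up) (velocity of joint hooks above 0.04 m/s or velocity of joint hooks below -0.04 m/s).
It fails at once if the hooks are pushed down more than 50 mm, almost to the bottom of their travel (value of joint hooks above 0.05 m).
It fails at once if more than 20 N on the stand or hooks from the pail, or from the robot (contact force between stand and pail above 20 N or contact force between stand and the arm above 20 N or contact force between stand and the fingers above 20 N).
It fails at once if the pail tips more than 0.45 rad (angle between pail's own z axis and vertical above 0.45 rad).
It fails at once if a bystander is moved more than 15 mm, or the optical unit is struck with more than 10 N (distance of any of driver, wrench, solvent, lens_ring, module, tray from where it was at the start of the episode above 0.015 m or contact force between optic and anything else above 10 N).
It also fails if it takes over 72 s, if anything falls off the work surface, if the arm or the gripper's body presses on something with over 40 N, if the wrist force passes 120 N, or if a joint passes its speed limit or range.

### The arm

A 6-joint arm with a two-finger parallel gripper is mounted at the origin on the work surface. World frame = base frame: x ahead of the robot, y to its left, z up, the work surface at z = 0. Lengths are in mm, angles in rad, forces in N, time in s.
With the tool pointing down it reaches from about 300 to 750 mm from the base axis. Payload 8.5 kg.
Tool frame: the origin (TCP) lies between the finger pads; the fingertips stand 17 mm ahead of it and the grasp point (between the pads) lies 2 mm behind it; z points along the fingers, y is the line along which they close (so a half turn about z gives the same grasp; the last joint's range is limited). The gripper opens to 88 mm and grips with 3 to 60 N. Pads are 18 mm wide; open, the fingers measure 123 mm over their backs; the gripper's body (75 mm by 187 mm) begins 45 mm behind the grasp point.
Start: joints at [-1.443, 0.381, 1.297, -0, 1.464, -0.215], TCP at [184.863, -517.983, 255.748] pointing down, gripper open.
Joint ranges: [-3.11, 3.11], [-0.89, 2.33], [0.22, 2.48], [-1.42, 4.56], [0.17, 2.85], [-2.88, 2.88]. Speed limits (rad/s): [2.39, 2.39, 3.14, 3.14, 3.14, 3.14].

### API

Orientations are given as a unit quaternion [w, x, y, z].
In Python, from rig import robot, eyes gives the robot as it stands.
- The arm moves only by the tool jog_arm, never from a script. Its arguments are lists of equal length, an entry for each row: "grip": the closure, from -1 (fully open) to 1 (shut); "offset": the shift along the world's x, y, z in m, a list of three; "angular": the turn, a rotation vector about the world's x, y, z in rad, a list of three. A call has 1 to 8 rows; each row shifts and turns the commanded pose from where the row before left it; what a row does not reach is not made up. A row lasts 1/12 s, in which the tool goes at most 41.7 mm and 7.16 degrees, less where a joint would pass 70% of its speed; a pose out of reach is approached as far as the arm can. A call with a gripper value outside its range is refused whole. The fingers move at their own pace and stop on an object; "grip_force" is the grip in N (left out, the last holds). Time passes only in rows, so rows that do not move let the fingers close. It gives the time, the measured TCP pose, the force and the opening at its end, in the units of the state.
- robot.observe(): the state, without advancing time (a new reading comes with each control period).
- eyes.read_camera(name): name is "side" or "top" or "wrist"; returns a dict with "color" (420x560x3 uint8, red, green, blue), "depth" (420x560 float32, mm along the optical axis (not along the pixel's ray), 0 where there is no reading), "fx", "fy", "cx", "cy" (pixels), "pose" (4x4, takes a point from camera to world coordinates). Camera axes: x right, y down, z forward; pixel columns grow to the right and rows downward; lengths in mm; the calibration is good to about 2 mm. A picture is of the moment at which its call begins.
- robot.finish_job(): hands the job in, once; it reports no verdict.
The state is a dict: "t": time; "joint_positions": joint angles; "joint_vel": joint speeds; "effort": joint torques, N m; "tool_pos": TCP position; "orientation": TCP orientation; "wrist_force": force on the tool from outside, world axes, zero at the start; "torque": the same for the moment, N m; "grip_width": finger opening in mm.
Only numpy, scipy, OpenCV 4.12 (cv2) and the standard library are available. Lean on these libraries where they do the work, as an engineer would, in place of code of your own. Each camera call takes 0.05 s, during which the arm holds its last target. There are 200 camera calls.

## Working session

There is one attempt and no reset: what is moved stays moved. The work goes in short steps, Python scripts to look and compute and a tool call to move; the robot and the scene stay as the last step left them, time stands still between calls to the robot, and variables do not carry over. Pictures are saved under pics/ and viewed, on a budget of 10 in all, crops included, one or two more only if the job needs it, and the job is handed in when it is done.

Besides the shell and the picture viewer there is one more tool, called after "Call:" as name(argument=value, ...) on one line, values as JSON. jog_arm: Moves the arm, as the interface text tells. Its arguments: {"type":"object","properties":{"grip":{"type":"array"},"offset":{"type":"array"},"angular":{"type":"array"},"grip_force":{"type":"number"}},"required":["grip","offset","angular"]}

```bash
mkdir -p pics && ls && cat > h.py <<'E'
import numpy as np, cv2
from rig import robot, eyes
def grab(n):
    c=eyes.read_camera(n); c['pose']=np.array(c['pose']); return c
def cloud(c):
    d=c['depth']; v,u=np.indices(d.shape)
    p=np.stack([(u-c['cx'])/c['fx']*d,(v-c['cy'])/c['fy']*d,d],-1)
    w=p@c['pose'][:3,:3].T+c['pose'][:3,3]; w[d==0]=np.nan; return w
def save(n,im): cv2.imwrite('pics/'+n,im[...,::-1])
def st():
    s=robot.observe(); print({k:np.round(s[k],3).tolist() for k in ('t','tool_pos','orientation','wrist_force','torque','grip_width')}); return s
E
python3 - <<'E'
from h import *
s=st()
for n in('top','side'):
    c=grab(n); np.savez(n,**c); save(n+'0.png',c['color']); print(n,np.round(c['pose'],3).tolist(),c['fx'],c['cx'],c['cy'])
im=np.hstack([np.load('top.npz')['color'],np.load('side.npz')['color']])
E
```

```text
pics
{'t': 0.0, 'tool_pos': [184.815, -517.754, 255.145], 'orientation': [-0.001, 0.985, 0.171, 0.0], 'wrist_force': [-0.329, -0.081, -0.647], 'torque': [-0.01, 0.029, -0.023], 'grip_width': 87.953}
top [[-0.017, -0.984, 0.177, 341.688], [-1.0, 0.019, 0.009, -21.376], [-0.012, -0.176, -0.984, 1199.54], [0.0, 0.0, 0.0, 1.0]] 404.0550799088104 277.38864728452523 204.95187947216795
side [[-1.0, -0.009, 0.027, 486.739], [-0.026, 0.682, -0.731, 1015.348], [-0.012, -0.731, -0.682, 1126.756], [0.0, 0.0, 0.0, 1.0]] 432.8436609910137 286.56425515974354 205.87466876119842
```

View pics/top0.png

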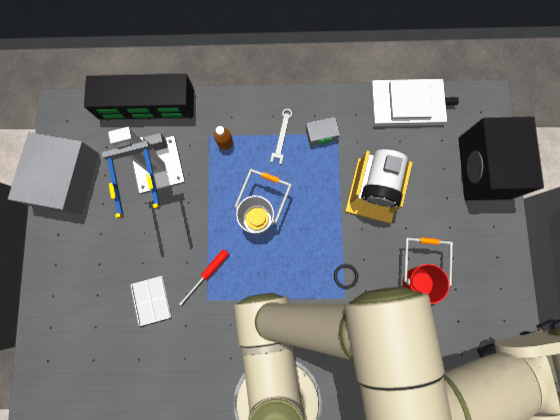

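View pics/side0.png

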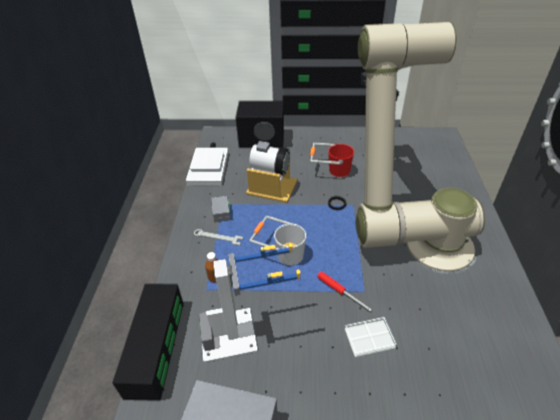

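The aluminium pail is at top-view (256,214), with its orange grip at (270,178). The red pail at (428,283) is the decoy. The stand is at left, with yellow tips at about (118,215) and (156,206).

```bash
python3 - <<'E'
from h import *
out=[]
for n in('top','side'):
    c=dict(np.load(n+'.npz')); w=cloud(c); h=cv2.cvtColor(c['color'],cv2.COLOR_RGB2HSV)
    H,S,V=h[...,0],h[...,1],h[...,2]
    for nm,m in(('orange',(H>4)&(H<18)&(S>170)&(V>120)),('yellow',(H>19)&(H<32)&(S>150)&(V>100)),('blue',(H>100)&(H<125)&(S>140)&(V>80)&(w[...,2]>200))):
        k,l,s,ce=cv2.connectedComponentsWithStats(m.astype('uint8'))
        for i in range(1,k):
            if s[i,4]>8:
                p=w[l==i]; print(n,nm,ce[i].round(1),s[i,4],np.nanmedian(p,0).round(1),np.nanmin(p,0).round(0),np.nanmax(p,0).round(0))
                if nm in('blue','orange') and s[i,4]>30:
                    q=p[~np.isnan(p[:,0])][:,:2]; q=q-np.median(q,0);q=q[np.hypot(*q.T)<90]; _,_,vt=np.linalg.svd(q-q.mean(0)); print('   dir',vt[0].round(3))
    # rim
    ok=(w[...,2]>93)&(w[...,2]<106)&(np.hypot(w[...,0]-430,w[...,1]-20)<150)
    p=w[ok]; print(n,'rim',len(p),p.min(0),p.max(0))
    if len(p)>5:
        for _ in range(3):
            A=np.c_[2*p[:,:2],np.ones(len(p))]; x=np.linalg.lstsq(A,(p[:,:2]**2).sum(1),rcond=None)[0]; r=np.sqrt(x[2]+x[0]**2+x[1]**2); print(x[:2],r,len(p)); e=abs(np.hypot(*(p[:,:2]-x[:2]).T)-r);p=p[e<max(4,np.percentile(e,80))]
c=np.load('top.npz')['color']; d=np.load('side.npz')['color']
a=cv2.resize(c[125:265,80:300],None,fx=3.0,fy=3.0,interpolation=cv2.INTER_CUBIC)
save('crop1.png',a)
E
```

```text
top orange [226.4 132.4] 31 [759.8 134.1  80.2] [749. 127.  69.] [775. 141.  90.]
   dir [-1.    -0.014]
top orange [217.9 137.1] 44 [746.  158.2  78. ] [738. 146.  69.] [763. 171.  91.]
   dir [-0.592 -0.806]
top orange [269.6 178.4] 24 [618.8  10.7  89.6] [607. -12.  83.] [626.  31.  95.]
top orange [426. 238.] 9 [ 440.9 -415.3   91.1] [ 441. -428.   88.] [ 441. -406.   94.]
top orange [428.  242.3] 25 [ 429.8 -423.    89.3] [ 427. -454.   -1.] [ 434. -399.   96.]
top yellow [370.9 195.4] 1255 [ 555.4 -264.1   14.6] [ 498. -382.   -3.] [ 693. -214.  161.]
top yellow [269.9 176.4] 35 [623.    7.8  93. ] [611. -12.  89.] [633.  31.  97.]
top yellow [149.7 182.6] 49 [560.7 279.6 298. ] [549. 274. 278.] [575. 286. 301.]
top yellow [111.7 190.9] 67 [545.1 367.1 297.4] [527. 358.  -2.] [620. 503. 301.]
top yellow [155.3 205.5] 22 [509.1 266.8 291.2] [506. 262.  -0.] [558. 366. 295.]
top yellow [256.4 218.2] 374 [512.9  51.6  33.6] [483.  20.  12.] [545.  83.  41.]
top yellow [118.  215.5] 24 [487.8 351.9 290.1] [485. 347.  -1.] [535. 480. 296.]
top yellow [428.8 240.1] 30 [ 435.  -424.2 
[... 1087 characters left out ...]
]
side yellow [269.2 247.5] 25 [560.1 284.3 298.6] [548. 277. 293.] [570. 290. 302.]
side yellow [297.8 273.3] 13 [485.9 357.5 292.3] [483. 354. 274.] [488. 361. 297.]
side yellow [276.4 274.3] 28 [537.5 369.4 298.8] [527. 364. 295.] [548. 376. 301.]
side blue [259.7 254.8] 236 [586.3 289.9 276.4] [512. 271. 268.] [647. 308. 293.]
   dir [0.974 0.225]
side blue [267.7 281.4] 295 [560.6 374.7 276.9] [493. 351. 267.] [626. 393. 291.]
   dir [0.973 0.229]
side rim 161 [290.71752118 -20.53275769  93.06700112] [564.76001875 104.63962325 105.98149475]
[451.8501908   53.46642307] 83.4089653367219 161
[514.09396321  53.38787347] 49.98861721920212 128
[513.4665638   53.67949515] 49.86125677546556 118
```

View pics/crop1.png

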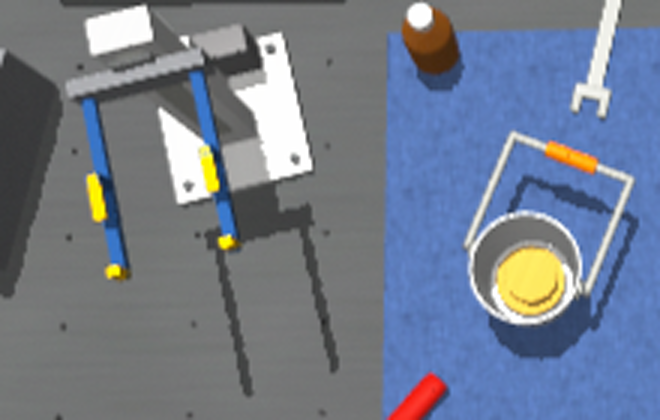

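Call:
jog_arm(grip=[-1,-1,-1,-1,-1,-1,-1,-1], offset=[[0.01,0.012,0.006],[0.018,0.022,0.006],[0.018,0.022,0.006],[0.018,0.022,0.006],[0.018,0.022,0.006],[0.018,0.022,0.006],[0.018,0.022,0.006],[0.018,0.022,0.003]], angular=[[0,0,0.035],[0,0,0.035],[0,0,0.035],[0,0,0.035],[0,0,0.035],[0,0,0.035],[0,0,0.035],[0,0,0.035]])

```text
t: 0.77
tool_pos: [321.8, -349.9, 301.7]
orientation: [0.0, 0.951, 0.308, 0.0]
wrist_force: [0.8, 0.3, 0.0]
grip_width: 88.1
```

Call:
jog_arm(grip=[-1,-1,-1,-1,-1,-1,-1,-1], offset=[[0.018,0.022,0],[0.018,0.022,0],[0.018,0.022,0],[0.018,0.022,0],[0.018,0.022,0],[0.018,0.022,0],[0.018,0.022,0],[0.018,0.022,0]], angular=[[0,0,0.035],[0,0,0.035],[0,0,0.035],[0,0,0.035],[0,0,0.035],[0,0,0.035],[0,0,0.035],[0,0,0.035]])

```text
t: 1.43
tool_pos: [465.4, -173.7, 301.1]
orientation: [-0.0, 0.899, 0.438, 0.0]
wrist_force: [0.2, -0.9, -0.1]
grip_width: 88.2
```

Call:
jog_arm(grip=[-1,-1,-1,-1,-1,-1,-1,-1], offset=[[0.018,0.022,0],[0.018,0.022,-0.01],[0.018,0.022,-0.01],[0.018,0.022,-0.02],[0.018,0.022,-0.02],[0.018,0.022,-0.02],[0.018,0.022,-0.02],[0.01,0.012,-0.01]], angular=[[0,0,0.035],[0,0,0.035],[0,0,0.035],[0,0,0.035],[0,0,0.035],[0,0,0.035],[0,0,0.035],[0,0,0.035]])

```text
t: 2.1
tool_pos: [600.9, -6.8, 188.5]
orientation: [-0.001, 0.829, 0.56, -0.001]
wrist_force: [0.1, 0.0, -1.0]
grip_width: 87.9
```

```bash
python3 - <<'E'
from h import *
st(); c=grab('wrist'); save('w1.png',c['color']); w=cloud(c); st()
h=cv2.cvtColor(c['color'],cv2.COLOR_RGB2HSV); H,S,V=[h[...,i] for i in range(3)]
m=(H>4)&(H<24)&(S>150)&(V>100)&(abs(w[...,0]-620)<50)&(abs(w[...,1]-11)<50)&(w[...,2]>70)
k,l,s,ce=cv2.connectedComponentsWithStats(m.astype('uint8'))
i=1+s[1:,4].argmax(); p=w[l==i]; print(ce[i],s[i,4],p.mean(0),p.min(0),p.max(0))
vv,uu=np.nonzero(l==i)
# ray onto z=85 (silhouette centroid)
R=c['pose'][:3,:3];t=c['pose'][:3,3]; d=np.stack([(uu-c['cx'])/c['fx'],(vv-c['cy'])/c['fy'],np.ones(len(uu))],-1)@R.T
q=t+d*((87-t[2])/d[:,2])[:,None]; print(q.mean(0),cv2.minAreaRect(q[:,:2].astype('float32')))
_,_,vt=np.linalg.svd(q[:,:2]-q[:,:2].mean(0)); print(vt[0], t)
E
```

```text
{'t': 2.1, 'tool_pos': [600.943, -6.8, 188.494], 'orientation': [-0.001, 0.829, 0.56, -0.001], 'wrist_force': [0.082, 0.024, -0.958], 'torque': [-0.063, -0.036, 0.029], 'grip_width': 87.89}
{'t': 2.15, 'tool_pos': [601.379, -5.922, 187.376], 'orientation': [-0.002, 0.828, 0.561, -0.001], 'wrist_force': [-2.521, 1.222, -1.384], 'torque': [-0.01, 0.034, 0.068], 'grip_width': 87.965}
[294.8950495  181.53663366] 1515 [622.46334513  10.24455941  90.84437491] [606.6409511  -15.98870031  81.75743437] [638.3525482   34.0382924   93.92337035]
[622.28555013   9.21168686  87.        ] ((621.943115234375, 8.354940414428711), (51.92436599731445, 15.08426284790039), 67.52722930908203)
[-0.38252965 -0.92394322] [632.69248041  70.5499705  316.99415199]
```

View pics/w1.png

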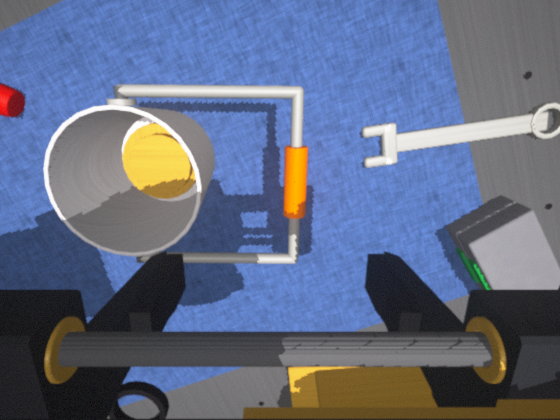

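Call:
jog_arm(grip=[0.1,0.1,0.1,0.1,0.1,0.1,0.1,0.1], offset=[[0.01,0.007,0],[0.0105,0.008,0],[0,0,-0.01],[0,0,-0.015],[0,0,-0.015],[0,0,-0.015],[0,0,-0.01],[0,0,0]], angular=[[0,0,-0.009],[0,0,0],[0,0,0],[0,0,0],[0,0,0],[0,0,0],[0,0,0],[0,0,0]], grip_force=25)

```text
t: 2.82
tool_pos: [619.9, 4.6, 123.8]
orientation: [-0.001, 0.833, 0.554, -0.001]
wrist_force: [0.1, -0.0, 0.0]
grip_width: 40.0
```

Call:
jog_arm(grip=[0.1,0.1,0.1,0.1,0.1,1,1,1], offset=[[0.002,0.0045,-0.012],[0,0,-0.012],[0,0,-0.012],[0,0,-0.005],[0,0,0],[0,0,0],[0,0,0],[0,0,0]], angular=[[0,0,0],[0,0,0],[0,0,0],[0,0,0],[0,0,0],[0,0,0],[0,0,0],[0,0,0]])

```text
t: 3.48
tool_pos: [623.7, 9.5, 85.6]
orientation: [0.001, 0.833, 0.554, 0.001]
wrist_force: [-0.1, -0.2, -0.3]
grip_width: 21.8
```

Call:
jog_arm(grip=[1,1,1,1], offset=[[0,0,0],[0,0,0],[0,0,0],[0,0,0]], angular=[[0,0,0],[0,0,0],[0,0,0],[0,0,0]])

```text
t: 3.82
tool_pos: [623.3, 9.5, 84.8]
orientation: [-0.0, 0.833, 0.554, 0.0]
wrist_force: [-0.8, 0.3, -0.0]
grip_width: 15.7
```

```bash
python3 - <<'E'
import numpy as np
a=np.linspace(0,np.pi/2,21); P=np.c_[115*np.cos(a)*.924,-115*np.cos(a)*.3825,115*np.sin(a)]
D=np.diff(np.round(P/1000,4),axis=0); print(np.round(D,4).tolist())
E
```

```text
[[-0.0004, 0.0001, 0.009], [-0.0009, 0.0005, 0.009], [-0.0017, 0.0006, 0.0088], [-0.0022, 0.001, 0.0087], [-0.0029, 0.0012, 0.0085], [-0.0035, 0.0014, 0.0082], [-0.0041, 0.0017, 0.0079], [-0.0046, 0.0019, 0.0075], [-0.0052, 0.0022, 0.0071], [-0.0057, 0.0023, 0.0066], [-0.0061, 0.0025, 0.0061], [-0.0065, 0.0027, 0.0056], [-0.007, 0.0029, 0.0051], [-0.0073, 0.003, 0.0044], [-0.0075, 0.0032, 0.0037], [-0.0079, 0.0032, 0.0032], [-0.008, 0.0033, 0.0024], [-0.0082, 0.0034, 0.0018], [-0.0083, 0.0034, 0.001], [-0.0083, 0.0035, 0.0004]]
```

Call:
jog_arm(grip=[1,1,1,1,1,1,1], offset=[[-0.0004,0.0001,0.009],[-0.0009,0.0005,0.009],[-0.0017,0.0006,0.0088],[-0.0022,0.001,0.0087],[-0.0029,0.0012,0.0085],[-0.0035,0.0014,0.0082],[-0.0041,0.0017,0.0079]], angular=[[0,0,0],[0,0,0],[0,0,0],[0,0,0],[0,0,0],[0,0,0],[0,0,0]])

```text
t: 4.4
tool_pos: [607.3, 16.1, 145.9]
orientation: [0.0, 0.833, 0.554, 0.0]
wrist_force: [-0.4, 0.1, -0.7]
grip_width: 14.9
```

Call:
jog_arm(grip=[1,1,1,1,1,1,1], offset=[[-0.0046,0.0019,0.0075],[-0.0052,0.0022,0.0071],[-0.0057,0.0023,0.0066],[-0.0061,0.0025,0.0061],[-0.0065,0.0027,0.0056],[-0.007,0.0029,0.0051],[-0.0073,0.003,0.0044]], angular=[[0,0,0],[0,0,0],[0,0,0],[0,0,0],[0,0,0],[0,0,0],[0,0,0]])

```text
t: 4.98
tool_pos: [564.8, 33.8, 188.0]
orientation: [0.0, 0.833, 0.554, 0.0]
wrist_force: [0.5, 1.2, 0.5]
grip_width: 15.3
```

Call:
jog_arm(grip=[1,1,1,1,1,1,1,1], offset=[[-0.0075,0.0032,0.0037],[-0.0079,0.0032,0.0032],[-0.008,0.0033,0.0024],[-0.0082,0.0034,0.0018],[-0.0083,0.0034,0.001],[-0.006,0.0025,0.0003],[0,0,0],[0,0,0]], angular=[[0,0,0],[0,0,0],[0,0,0],[0,0,0],[0,0,0],[0,0,0],[0,0,0],[0,0,0]])

```text
t: 5.65
tool_pos: [518.8, 52.9, 200.4]
orientation: [0.0, 0.833, 0.554, 0.0]
wrist_force: [-0.2, -0.6, 8.0]
grip_width: 15.3
```

Call:
jog_arm(grip=[1,1], offset=[[0,0,0],[0,0,0]], angular=[[0,0,0],[0,0,0]])

```text
t: 5.82
tool_pos: [519.1, 52.8, 200.4]
orientation: [0.0, 0.833, 0.554, 0.001]
wrist_force: [1.2, 0.4, 6.9]
grip_width: 14.8
```

```bash
python3 - <<'E'
from h import *
a=grab('side'); b=grab('top'); st()
A=cv2.resize(a['color'][150:300,190:390],None,fx=2,fy=2,interpolation=cv2.INTER_CUBIC);B=cv2.resize(b['color'][125:275,170:370],None,fx=2,fy=2,interpolation=cv2.INTER_CUBIC)
save('u1.png',np.hstack([A,B]))
for c in(a,b):
    w=cloud(c); p=w[(w[...,2]>94)&(w[...,2]<106)&(np.hypot(w[...,0]-516,w[...,1]-53)<58)&(np.hypot(w[...,0]-516,w[...,1]-53)>40)][:,:2]
    for _ in range(3):
        x=np.linalg.lstsq(np.c_[2*p,np.ones(len(p))],(p**2).sum(1),rcond=None)[0];r=np.sqrt(x[2]+x[0]**2+x[1]**2);e=abs(np.hypot(*(p-x[:2]).T)-r);p=p[e<max(3,np.percentile(e,85))]
    print(x[:2],r,len(p))
E
```

```text
{'t': 5.917, 'tool_pos': [519.145, 52.729, 200.387], 'orientation': [0.0, 0.833, 0.554, 0.001], 'wrist_force': [-0.051, -0.79, 7.302], 'torque': [-0.082, -0.025, -0.03], 'grip_width': 14.977}
[513.65168506  54.00233941] 50.11179009515114 120
[516.24969482  51.18272389] 49.940624610564434 19
```

View pics/u1.png

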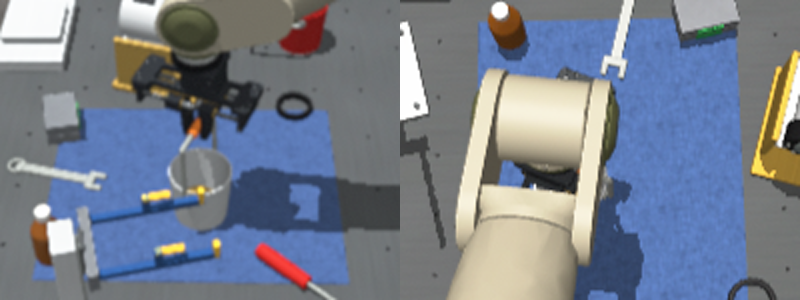

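Call:
jog_arm(grip=[1,1,1,1,1,1,1,1], offset=[[-0.001,0,0.002],[-0.001,0,0.003],[0,0,0.004],[0,0,0.006],[0,0,0.008],[0,0,0.01],[0,0,0.012],[0,0,0.012]], angular=[[0,0,0],[0,0,0],[0,0,0],[0,0,0],[0,0,0],[0,0,0],[0,0,0],[0,0,0]])

```text
t: 6.58
tool_pos: [517.2, 52.5, 257.6]
orientation: [-0.0, 0.833, 0.554, -0.0]
wrist_force: [1.1, 0.4, -3.4]
grip_width: 15.0
```

Call:
jog_arm(grip=[1,1,1,1,1,1,1,1], offset=[[0,0,0.012],[0,0,0.012],[0,0,0.012],[0,0,0.01],[0,0,0.008],[0,0,0.005],[0,0,0],[0,0,0]], angular=[[0,0,0],[0,0,0],[0,0,0],[0,0,0],[0,0,0],[0,0,0],[0,0,0],[0,0,0]])

```text
t: 7.25
tool_pos: [517.3, 52.5, 315.5]
orientation: [-0.0, 0.833, 0.554, -0.0]
wrist_force: [0.7, -0.4, -3.2]
grip_width: 15.0
```

Call:
jog_arm(grip=[1,1,1,1,1,1,1,1], offset=[[-0.004,0.003,0],[-0.007,0.006,0],[-0.008,0.009,0],[-0.008,0.01,0],[-0.008,0.01,0],[-0.008,0.01,0],[-0.008,0.01,0],[-0.008,0.01,0]], angular=[[0,0,0.026],[0,0,0.026],[0,0,0.026],[0,0,0.026],[0,0,0.026],[0,0,0.026],[0,0,0.026],[0,0,0.026]])

```text
t: 7.92
tool_pos: [457.3, 121.7, 315.7]
orientation: [0.0, 0.77, 0.638, 0.0]
wrist_force: [-0.5, 0.3, -3.2]
grip_width: 15.1
```

Call:
jog_arm(grip=[1,1,1,1,1,1,1,1], offset=[[-0.006,0.011,0],[-0.004,0.012,0],[-0.003,0.012,0],[-0.002,0.012,0],[-0.001,0.012,0],[0,0.012,0],[0,0.012,0],[0,0.012,0]], angular=[[0,0,0.026],[0,0,0.026],[0,0,0.026],[0,0,0.026],[0,0,0.026],[0,0,0.026],[0,0,0.026],[0,0,0.026]])

```text
t: 8.58
tool_pos: [441.9, 216.8, 315.7]
orientation: [0.0, 0.699, 0.715, 0.0]
wrist_force: [-0.2, -0.3, -3.7]
grip_width: 15.0
```

Call:
jog_arm(grip=[1,1,1,1,1,1,1,1], offset=[[0,0.012,0],[0,0.012,0],[0,0.012,0],[0,0.012,0],[0,0.012,0],[0,0.01,0],[0,0.008,0],[0,0.004,0]], angular=[[0,0,0.026],[0,0,0.026],[0,0,0.026],[0,0,0.026],[0,0,0.026],[0,0,0.026],[0,0,0.026],[0,0,0.026]])

```text
t: 9.25
tool_pos: [442.3, 298.6, 315.5]
orientation: [-0.0, 0.621, 0.784, -0.0]
wrist_force: [0.6, -0.3, -3.1]
grip_width: 15.2
```

Call:
jog_arm(grip=[1,1,1,1,1,1], offset=[[0,0,0],[0,0,0],[0,0,0],[0,0,0],[0,0,0],[0,0,0]], angular=[[0,0,0],[0,0,0],[0,0,0],[0,0,0],[0,0,0],[0,0,0]])

```text
t: 9.75
tool_pos: [442.4, 297.2, 315.7]
orientation: [0.0, 0.623, 0.782, 0.0]
wrist_force: [0.1, 0.3, -2.9]
grip_width: 14.8
```

```bash
python3 - <<'E'
from h import *
from scipy.spatial.transform import Rotation as R
F=[]
a=grab('side')
for i in range(10):
    s=robot.observe(); F.append(s['wrist_force']); b=grab(('wrist','side')[i%2] if i else 'wrist')
    if i==0: wr=b
s=st(); print(np.mean(F,0),np.std(F,0)); w,x,y,z=s['orientation']; print(R.from_quat([x,y,z,w]).as_matrix().round(3).tolist())
A=a['color'][150:350,160:390]; A=cv2.resize(A,None,fx=1.9,fy=1.9,interpolation=cv2.INTER_CUBIC); B=cv2.resize(wr['color'],(A.shape[0]*360//420,A.shape[0]))
save('s2.png',np.hstack([A,B])); np.savez('s2',**a); np.savez('w2',**wr)
for n,c in(('side',a),('wrist',wr)):
    w=cloud(c); h=cv2.cvtColor(c['color'],cv2.COLOR_RGB2HSV); H,S,V=[h[...,i] for i in range(3)]
    for nm,m in(('yellow',(H>19)&(H<32)&(S>150)&(V>90)&(w[...,2]>255)),('blue',(H>100)&(H<125)&(S>140)&(V>60)&(w[...,2]>250))):
        k,l,st_,ce=cv2.connectedComponentsWithStats(m.astype('uint8'))
        for i in range(1,k):
            if st_[i,4]>8:
                p=w[l==i];print(n,nm,ce[i].round(),st_[i,4],np.nanmedian(p,0).round(1),np.nanmin(p,0).round(),np.nanmax(p,0).round())
E
```

```text
{'t': 10.3, 'tool_pos': [442.359, 297.521, 315.654], 'orientation': [-0.0, 0.622, 0.783, 0.0], 'wrist_force': [0.209, 0.444, -3.395], 'torque': [0.04, -0.084, 0.009], 'grip_width': 14.997}
[ 0.13293092  0.12776782 -3.12708422] [0.27138779 0.40032214 0.58135739]
[[-0.225, 0.974, -0.0], [0.974, 0.225, 0.0], [0.0, 0.0, -1.0]]
side yellow [289. 246.] 15 [509.4 274.  291.9] [507. 265. 279.] [510. 349. 385.]
side yellow [269. 248.] 24 [558.7 285.  298.4] [548. 277. 293.] [570. 289. 303.]
side yellow [298. 273.] 18 [485.8 357.8 291.6] [483. 351. 277.] [488. 361. 296.]
side yellow [276. 274.] 26 [537.4 369.7 299.2] [527. 365. 296.] [548. 374. 305.]
side blue [261. 254.] 252 [581.1 289.1 276.7] [512. 267. 268.] [647. 350. 372.]
side blue [268. 281.] 297 [560.4 374.6 277.1] [493. 352. 267.] [625. 394. 289.]
wrist yellow [393. 175.] 706 [486.1 354.4 291.3] [483. 348. 269.] [493. 359. 294.]
wrist yellow [524. 179.] 1468 [540.5 367.  297.5] [526. 359. 293.] [556. 375. 299.]
wrist yellow [338. 339.] 82 [450.3 329.2 380.3] [450. 327. 376.] [451. 331. 383.]
wrist yellow [213. 333.] 18 [422.2 323.3 3
[... 478 characters left out ...]
1 [451.  317.8 389.2] [401. 306. 386.] [476. 325. 392.]
wrist yellow [ 76. 413.] 16 [397.5 305.6 389.7] [397. 305. 389.] [399. 308. 392.]
wrist yellow [ 87. 412.] 79 [399.7 306.1 389.2] [397. 304. 388.] [402. 308. 392.]
wrist blue [555. 160.] 36 [568.4 377.6 275.5] [565. 377. 273.] [571. 379. 277.]
wrist blue [479. 162.] 9 [529.8 368.4 278.8] [529. 368. 277.] [531. 369. 279.]
wrist blue [493. 161.] 9 [538.  370.4 276.7] [536. 370. 276.] [539. 371. 278.]
wrist blue [507. 161.] 14 [545.3 372.2 275.3] [543. 372. 274.] [547. 373. 276.]
wrist blue [433. 170.] 984 [509.4 359.5 278.6] [492. 352. 277.] [524. 367. 281.]
wrist blue [495. 313.] 2525 [574.8 288.4 275.7] [512. 274. 267.] [615. 340. 364.]
```

View pics/s2.png

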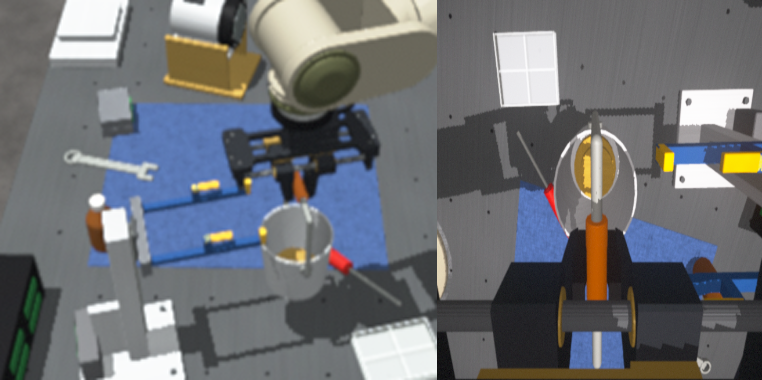

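Call:
jog_arm(grip=[1,1,1,1,1,1,1,1], offset=[[0.003,0.001,0],[0.006,0.0015,0],[0.008,0.002,0],[0.008,0.002,0],[0.008,0.002,0],[0.008,0.002,0],[0.008,0.002,0],[0.008,0.002,0]], angular=[[0,0,0],[0,0,0],[0,0,0],[0,0,0],[0,0,0],[0,0,0],[0,0,0],[0,0,0]])

```text
t: 10.97
tool_pos: [500.3, 312.2, 315.5]
orientation: [-0.0, 0.622, 0.783, -0.0]
wrist_force: [0.2, -0.9, -3.1]
grip_width: 14.9
```

Call:
jog_arm(grip=[1,1,1,1,1,1,1,1], offset=[[0.008,0.002,0],[0.007,0.0018,0],[0.004,0.0011,0],[0,0,0],[0,0,-0.003],[0,0,-0.006],[0,0,-0.006],[0,0,-0.003]], angular=[[0,0,0],[0,0,0],[0,0,0],[0,0,0],[0,0,0],[0,0,0],[0,0,0],[0,0,0]])

```text
t: 11.63
tool_pos: [517.8, 316.8, 296.5]
orientation: [-0.0, 0.622, 0.783, -0.001]
wrist_force: [0.2, -0.1, -3.2]
grip_width: 15.0
```

Call:
jog_arm(grip=[1,1,1,1,1,1,1,1], offset=[[0,0,0],[0,0,0],[0,0,0],[0,0,0],[0,0,0],[0,0,0],[0,0,0],[0,0,0]], angular=[[0,0,0],[0,0,0],[0,0,0],[0,0,0],[0,0,0],[0,0,0],[0,0,0],[0,0,0]])

```text
t: 12.3
tool_pos: [518.4, 316.9, 297.7]
orientation: [0.0, 0.622, 0.783, 0.0]
wrist_force: [0.6, 0.6, -3.2]
grip_width: 15.0
```

```bash
python3 - <<'E'
from h import *
F=[]
for i in range(10):
    F.append(robot.observe()['wrist_force']); b=grab('side' if i==0 else 'wrist')
    if i==0:a=b
st(); print(np.mean(F,0),np.std(F,0))
A=cv2.resize(a['color'][200:330,200:370],None,fx=2.6,fy=2.6,interpolation=cv2.INTER_CUBIC); B=cv2.resize(b['color'],(A.shape[0]*340//420,A.shape[0]))
save('s3.png',np.hstack([A,B]))
E
```

```text
{'t': 12.8, 'tool_pos': [518.361, 316.916, 297.687], 'orientation': [0.0, 0.622, 0.783, 0.0], 'wrist_force': [-0.425, 0.624, -3.192], 'torque': [-0.063, -0.082, 0.018], 'grip_width': 14.565}
[ 0.12576574  0.05105517 -3.13636228] [0.56464396 0.58636765 0.59009973]
```

View pics/s3.png

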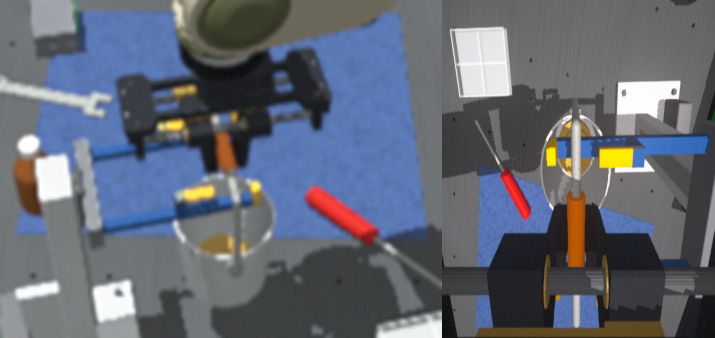

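Call:
jog_arm(grip=[1,1,1,1,1,1,1,1], offset=[[0,0,-0.002],[0,0,-0.002],[0,0,-0.002],[0,0,-0.002],[0,0,-0.001],[0,0,-0.001],[0,0,-0.001],[0,0,-0.001]], angular=[[0,0,0],[0,0,0],[0,0,0],[0,0,0],[0,0,0],[0,0,0],[0,0,0],[0,0,0]])

```text
t: 13.47
tool_pos: [518.4, 316.9, 285.6]
orientation: [0.0, 0.622, 0.783, 0.0]
wrist_force: [-0.4, 0.2, -3.1]
grip_width: 15.3
```

Call:
jog_arm(grip=[1,1,1,1,1,1,1,1], offset=[[0,0,-0.001],[0,0,-0.001],[0,0,-0.001],[0,0,-0.001],[0,0,-0.001],[0,0,-0.001],[0,0,0],[0,0,0]], angular=[[0,0,0],[0,0,0],[0,0,0],[0,0,0],[0,0,0],[0,0,0],[0,0,0],[0,0,0]])

```text
t: 14.13
tool_pos: [518.4, 316.9, 279.7]
orientation: [0.0, 0.622, 0.783, 0.0]
wrist_force: [0.0, 0.4, -2.0]
grip_width: 15.0
```

```bash
cat > f.py <<'E'
from h import *
F=[]
for i in range(12):
    F.append(robot.observe()['wrist_force']); b=grab('side' if i==0 else 'wrist')
    if i==0:a=b
st(); print(np.mean(F,0),np.std(F,0)/12**.5)
w=cloud(a);h=cv2.cvtColor(a['color'],cv2.COLOR_RGB2HSV);H,S,V=[h[...,i] for i in range(3)]
m=(H>100)&(H<125)&(S>140)&(V>60)&(w[...,2]>215)&(w[...,2]<290)&(w[...,1]>330)&(w[...,1]<400)
m2=(H>19)&(H<32)&(S>150)&(V>90)&(w[...,2]>215)&(w[...,1]>335)&(w[...,0]>515)
print('blue z',np.nanmedian(w[m],0),m.sum(),'yellow keeper',np.nanmedian(w[m2],0),m2.sum())
E
python3 f.py
```

```text
{'t': 14.733, 'tool_pos': [518.381, 316.911, 279.657], 'orientation': [0.0, 0.622, 0.783, 0.0], 'wrist_force': [-0.564, 0.622, -2.377], 'torque': [-0.006, -0.188, 0.014], 'grip_width': 14.877}
[ 0.00669216 -0.06108887 -1.87230552] [0.12751836 0.10847384 0.10225289]
blue z [575.52893761 376.82205923 273.05556984] 220 yellow keeper [538.78322295 369.27582017 294.07810997] 36
```

Call:
jog_arm(grip=[1,1,1,1,1,1,1,1], offset=[[0.001,0.0002,0],[0.002,0.0005,0],[0.002,0.0005,0],[0.002,0.0005,0],[0.002,0.0005,0],[0.002,0.0005,0],[0.002,0.0005,0],[0.002,0.0005,0]], angular=[[0,0,0],[0,0,0],[0,0,0],[0,0,0],[0,0,0],[0,0,0],[0,0,0],[0,0,0]])

```text
t: 15.4
tool_pos: [533.6, 320.7, 279.6]
orientation: [-0.0, 0.622, 0.783, -0.0]
wrist_force: [-0.9, -0.2, -2.5]
grip_width: 15.4
```

Call:
jog_arm(grip=[1,1,1,1,1,1,1,1], offset=[[0.002,0.0004,0],[0.002,0.0005,0],[0.002,0.0005,0],[0.002,0.0005,-0.0004],[0.002,0.0005,-0.0004],[0.002,0.0005,-0.0004],[0.002,0.0005,-0.0004],[0.002,0.0004,-0.0004]], angular=[[0,0,0],[0,0,0],[0,0,0],[0,0,0],[0,0,0],[0,0,0],[0,0,0],[0,0,0]])

```text
t: 16.07
tool_pos: [549.6, 324.5, 277.6]
orientation: [-0.0, 0.622, 0.783, 0.0]
wrist_force: [-0.4, 0.0, -1.9]
grip_width: 15.1
```

```bash
python3 f.py
```

```text
{'t': 16.667, 'tool_pos': [549.378, 324.391, 277.695], 'orientation': [0.0, 0.622, 0.783, 0.0], 'wrist_force': [0.965, -0.727, -1.911], 'torque': [0.026, -0.338, -0.048], 'grip_width': 15.238}
[ 1.24945908  0.22145545 -1.79531022] [0.23275086 0.10992097 0.10008791]
blue z [571.02806183 376.7778361  273.43288497] 215 yellow keeper [538.73856251 368.35486973 294.5761501 ] 37
```

Call:
jog_arm(grip=[1,1,1,1,1,1,1,1], offset=[[0.0015,0.0004,-0.0005],[0.0015,0.0003,-0.0004],[0.0015,0.0004,-0.0001],[0.0015,0.0003,0],[0.0015,0.0004,0],[0,0,0],[0,0,0],[0,0,0]], angular=[[0,0,0],[0,0,0],[0,0,0],[0,0,0],[0,0,0],[0,0,0],[0,0,0],[0,0,0]])

```text
t: 17.33
tool_pos: [557.0, 326.2, 276.7]
orientation: [0.0, 0.622, 0.783, 0.0]
wrist_force: [0.4, 0.2, -1.9]
grip_width: 15.1
```

```bash
python3 f.py
```

```text
{'t': 17.933, 'tool_pos': [556.883, 326.214, 276.652], 'orientation': [0.0, 0.622, 0.783, 0.0], 'wrist_force': [0.683, -0.029, -1.876], 'torque': [-0.022, -0.18, 0.044], 'grip_width': 14.676}
[ 0.57045228  0.26392528 -1.97357581] [0.11306881 0.12054705 0.14463372]
blue z [568.04897897 376.32529673 273.25930218] 218 yellow keeper [538.82318327 368.19704986 294.63163004] 42
```

Call:
jog_arm(grip=[1,1,1,1], offset=[[0.001,0.0002,0],[0,0,0],[0,0,0],[0,0,0]], angular=[[0,0,0],[0,0,0],[0,0,0],[0,0,0]])

```text
t: 18.27
tool_pos: [557.8, 326.4, 276.6]
orientation: [-0.0, 0.622, 0.783, -0.0]
wrist_force: [-0.9, -0.0, -1.6]
grip_width: 14.9
```

Call:
jog_arm(grip=[1,1,1,1], offset=[[0.001,0.0002,0],[0,0,0],[0,0,0],[0,0,0]], angular=[[0,0,0],[0,0,0],[0,0,0],[0,0,0]])

```text
t: 18.6
tool_pos: [558.9, 326.7, 276.6]
orientation: [-0.0, 0.622, 0.783, 0.0]
wrist_force: [-0.1, -0.3, -1.1]
grip_width: 15.0
```

```bash
python3 f.py
```

```text
{'t': 19.2, 'tool_pos': [558.846, 326.633, 276.643], 'orientation': [-0.0, 0.622, 0.783, 0.0], 'wrist_force': [-0.327, 0.451, -1.952], 'torque': [-0.021, 0.011, -0.039], 'grip_width': 15.228}
[-0.48242919  0.1995991  -1.75652735] [0.13010627 0.17595617 0.09902282]
blue z [569.45456273 376.81882127 273.23920769] 210 yellow keeper [541.04278572 369.27032892 294.92470691] 33
```

Call:
jog_arm(grip=[1,1,1,1], offset=[[0.001,0.0002,0],[0,0,0],[0,0,0],[0,0,0]], angular=[[0,0,0],[0,0,0],[0,0,0],[0,0,0]])

```text
t: 19.53
tool_pos: [559.7, 326.8, 276.6]
orientation: [-0.0, 0.622, 0.783, -0.0]
wrist_force: [-2.1, -0.2, -2.3]
grip_width: 15.0
```

```bash
python3 f.py
```

```text
{'t': 20.133, 'tool_pos': [559.717, 326.821, 276.647], 'orientation': [-0.0, 0.622, 0.783, -0.0], 'wrist_force': [-5.126, -1.181, -2.599], 'torque': [-0.204, 0.585, 0.085], 'grip_width': 14.76}
[-3.4736652  -0.79317738 -1.674487  ] [0.22362001 0.12387981 0.12996433]
blue z [567.00425214 375.72249191 273.42555091] 216 yellow keeper [541.09113762 368.25554791 294.6511226 ] 33
```

Call:
jog_arm(grip=[1,1,1,1,1,1,1,1], offset=[[-0.0008,-0.0002,0],[-0.0007,-0.0001,0],[0,0,0],[0,0,-0.0008],[0,0,-0.0008],[0,0,-0.0008],[0,0,-0.0008],[0,0,-0.0008]], angular=[[0,0,0],[0,0,0],[0,0,0],[0,0,0],[0,0,0],[0,0,0],[0,0,0],[0,0,0]])

```text
t: 20.8
tool_pos: [558.5, 326.5, 272.7]
orientation: [0.0, 0.623, 0.783, 0.0]
wrist_force: [1.4, 0.4, -0.9]
grip_width: 14.7
```

Call:
jog_arm(grip=[1,1,1,1,1,1], offset=[[0,0,-0.0008],[0,0,-0.0008],[0,0,-0.0008],[0,0,-0.0006],[0,0,0],[0,0,0]], angular=[[0,0,0],[0,0,0],[0,0,0],[0,0,0],[0,0,0],[0,0,0]])

```text
t: 21.3
tool_pos: [558.4, 326.5, 269.7]
orientation: [0.0, 0.622, 0.783, 0.0]
wrist_force: [0.9, -0.0, -0.9]
grip_width: 14.8
```

```bash
python3 f.py
```

```text
{'t': 21.9, 'tool_pos': [558.371, 326.511, 269.639], 'orientation': [0.0, 0.622, 0.783, -0.0], 'wrist_force': [2.594, -0.358, 0.276], 'torque': [-0.05, -0.413, -0.014], 'grip_width': 15.056}
[ 2.16826332 -0.08918666 -0.22524031] [0.15913208 0.15223917 0.15411624]
blue z [566.27400056 376.59961933 266.7457482 ] 208 yellow keeper [538.96049259 368.78511341 287.89993218] 37
```

Call:
jog_arm(grip=[1,1,1,1,1,1], offset=[[0.0005,0.0001,-0.0005],[0,0,-0.0005],[0,0,0],[0,0,0],[0,0,0],[0,0,0]], angular=[[0,0,0],[0,0,0],[0,0,0],[0,0,0],[0,0,0],[0,0,0]])

```text
t: 22.4
tool_pos: [558.7, 326.6, 268.6]
orientation: [-0.0, 0.622, 0.783, -0.0]
wrist_force: [-1.1, -0.8, 0.5]
grip_width: 15.1
```

```bash
sed -i 's/range(12)/range(20)/;s/12\*\*/20**/' f.py && python3 f.py
```

```text
{'t': 23.4, 'tool_pos': [558.843, 326.639, 268.621], 'orientation': [-0.0, 0.622, 0.783, -0.0], 'wrist_force': [-2.017, -0.658, 0.448], 'torque': [-0.114, 0.183, 0.034], 'grip_width': 14.837}
[-1.97233817 -0.94514957  0.00542398] [0.11553753 0.0950391  0.10970064]
blue z [567.37384089 376.04299854 265.41252436] 206 yellow keeper [538.98834662 369.02156075 286.30421672] 35
```

Call:
jog_arm(grip=[1,1,1,1], offset=[[-0.0003,0,0],[0,0,0],[0,0,0],[0,0,0]], angular=[[0,0,0],[0,0,0],[0,0,0],[0,0,0]], grip_force=3)

```text
t: 23.73
tool_pos: [558.8, 326.7, 268.8]
orientation: [0.0, 0.623, 0.783, 0.0]
wrist_force: [1.9, 0.4, 0.6]
grip_width: 15.8
```

Call:
jog_arm(grip=[1,1,1,1], offset=[[0,0,0],[0,0,0],[0,0,0],[0,0,0]], angular=[[0,0,0],[0,0,0],[0,0,0],[0,0,0]])

```text
t: 24.07
tool_pos: [558.7, 326.6, 268.7]
orientation: [0.0, 0.622, 0.783, 0.0]
wrist_force: [2.1, -0.0, -0.1]
grip_width: 15.8
```

```bash
sed -i 's/range(20)/range(12)/;s/20\*\*/12**/' f.py && python3 f.py
```

```text
{'t': 24.667, 'tool_pos': [558.583, 326.631, 268.675], 'orientation': [0.0, 0.622, 0.783, 0.0], 'wrist_force': [2.129, -0.231, -0.183], 'torque': [0.064, -0.425, -0.002], 'grip_width': 15.823}
[ 2.13896316  0.19240519 -0.19188898] [0.10506419 0.11063753 0.09792589]
blue z [566.26248448 376.17404548 265.61894147] 212 yellow keeper [539.07652136 368.66503351 286.85074849] 34
```

Call:
jog_arm(grip=[1,1,1,0.62,0.6,0.55,0.5,0.45], offset=[[0.0002,0,-0.0004],[0,0,0],[0,0,0],[0,0,0],[0,0,0],[0,0,0],[0,0,0],[0,0,0]], angular=[[0,0,0],[0,0,0],[0,0,0],[0,0,0],[0,0,0],[0,0,0],[0,0,0],[0,0,0]])

```text
t: 25.33
tool_pos: [558.7, 326.6, 268.2]
orientation: [-0.0, 0.622, 0.783, -0.0]
wrist_force: [0.0, 0.2, -0.7]
grip_width: 24.1
```

Call:
jog_arm(grip=[0.4,0.3,0.2,0.1,0.1,0.1,0.1], offset=[[0,0,0],[0,0,0],[0,0,0],[0,0,0],[0,0,0],[0,0,0],[0,0,0]], angular=[[0,0,0],[0,0,0],[0,0,0],[0,0,0],[0,0,0],[0,0,0],[0,0,0]])

```text
t: 25.92
tool_pos: [558.8, 326.6, 268.3]
orientation: [0.0, 0.622, 0.783, 0.0]
wrist_force: [-0.3, 0.3, 0.3]
grip_width: 39.9
```

```bash
python3 f.py
```

```text
{'t': 26.517, 'tool_pos': [558.768, 326.626, 268.24], 'orientation': [-0.0, 0.622, 0.783, 0.0], 'wrist_force': [-0.264, -0.451, -0.269], 'torque': [-0.034, -0.121, -0.032], 'grip_width': 39.825}
[-0.07297861 -0.18046746  0.13961155] [0.17787021 0.15667639 0.09001309]
blue z [568.4842682  376.25769081 265.06661785] 207 yellow keeper [538.83489869 368.94479168 285.94990597] 33
```

Released with no jump. I'll rise straight up clear, then check.

Call:
jog_arm(grip=[0.1,0.1,0.1,0.1,0.1,0.1,0.1,0.1], offset=[[0,0,0.003],[0,0,0.006],[0,0,0.01],[0,0,0.015],[0,0,0.02],[0,0,0.02],[0,0,0.02],[-0.01,0,0.02]], angular=[[0,0,0],[0,0,0],[0,0,0],[0,0,0],[0,0,0],[0,0,0],[0,0,0],[0,0,0]])

```text
t: 27.18
tool_pos: [549.4, 326.3, 383.7]
orientation: [0.0, 0.623, 0.782, 0.0]
wrist_force: [0.2, -0.2, 0.1]
grip_width: 39.6
```

Call:
jog_arm(grip=[0.1,0.1,0.1,0.1,0.1,0.1,0.1,0.1], offset=[[-0.025,0,0.01],[-0.03,0,0.005],[-0.03,0,0],[-0.03,0,0],[-0.02,0,0],[-0.01,0,0],[0,0,0],[0,0,0]], angular=[[0,0,0],[0,0,0],[0,0,0],[0,0,0],[0,0,0],[0,0,0],[0,0,0],[0,0,0]])

```text
t: 27.85
tool_pos: [404.2, 326.7, 397.9]
orientation: [0.0, 0.622, 0.783, 0.001]
wrist_force: [0.7, 0.3, -0.2]
grip_width: 39.3
```

```bash
python3 - <<'E'
from h import *
def ctr(c):
    w=cloud(c);h=cv2.cvtColor(c['color'],cv2.COLOR_RGB2HSV);H,S,V=[h[...,i] for i in range(3)]
    m=(H>4)&(H<18)&(S>160)&(V>100)&(w[...,2]>240)&(abs(w[...,0]-558)<60)&(abs(w[...,1]-326)<60)
    k=(H>19)&(H<32)&(S>150)&(V>90)&(w[...,2]>240)&(abs(w[...,0]-550)<35)&(abs(w[...,1]-326)<60)
    ds=[np.nanmedian(w[q],0).round(1) if q.sum()>3 else None for q in(m,k)]; return ds,m.sum(),k.sum()
for i in range(2):
    a=grab('side');b=grab('wrist');t=grab('top');print('side',ctr(a));print('wrist',ctr(b));print('top',ctr(t))
st()
A=cv2.resize(a['color'][190:340,180:350],(425,375),interpolation=cv2.INTER_CUBIC); B=b['color'][:375,:]; B=cv2.resize(b['color'],(375,375*420//560)); B=np.pad(B,((0,375-B.shape[0]),(0,0),(0,0)))
save('end.png',np.hstack([A,B]))
E
```

```text
side ([array([558.1, 328.3, 275.1]), array([546.1, 364.9, 286.5])], np.int64(81), np.int64(54))
wrist ([array([553.2, 327.4, 271.7]), array([546.8, 364.3, 284.6])], np.int64(642), np.int64(755))
top ([array([555.6, 324.2, 271.9]), array([556.8, 325.4, 284.1])], np.int64(59), np.int64(163))
side ([array([557.9, 328.9, 275.1]), array([546. , 365.4, 286.7])], np.int64(82), np.int64(53))
wrist ([array([553.3, 327.3, 271.6]), array([546.8, 364.7, 284.6])], np.int64(646), np.int64(758))
top ([array([555.6, 325.1, 271.8]), array([556.7, 328.1, 284.4])], np.int64(58), np.int64(162))
{'t': 28.15, 'tool_pos': [404.544, 326.542, 396.8], 'orientation': [-0.0, 0.623, 0.782, -0.0], 'wrist_force': [0.251, 0.567, -0.118], 'torque': [-0.07, -0.14, 0.004], 'grip_width': 39.428}
```

View pics/end.png

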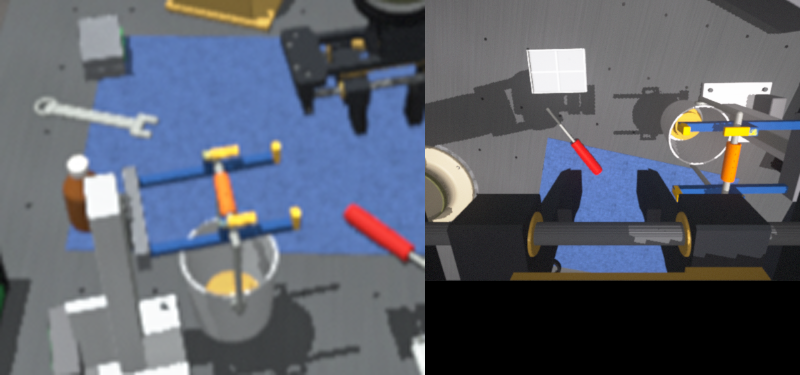

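```bash
python3 -c "
from h import *
print(robot.finish_job()); st()"
```

```text
the job is handed in; nothing more can be done
None
the job is handed in; nothing more can be done
```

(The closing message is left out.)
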